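# Clamp the chopping board to the worktop

### The arm

A 6-joint arm with a two-finger parallel gripper is mounted at the origin on the work surface. World frame = base frame: x ahead of the robot, y to its left, z up, the work surface at z = 0. Lengths are in m, angles in degrees, forces in N, time in s.
With the tool pointing down it reaches from about 0.375 to 0.975 m from the base axis. Payload 3.8 kg.
Tool frame: the origin (TCP) lies on the centre line of the jaws, within the pads' length; the fingertips stand 14 mm ahead of it and the grasp point (between the pads) lies 5 mm behind it; z points along the fingers, y is the line along which they close (so a half turn about z gives the same grasp; the last joint's range is limited). The gripper opens to 88 mm and grips with 3 to 60 N. Pads are 18 mm wide; open, the fingers measure 123 mm over their backs; the gripper's body (75 mm by 187 mm) begins 45 mm behind the grasp point.
Start: joints at [67.787, 15.12, 91.902, -0, 72.978, -2.114], TCP at [0.232, 0.634, 0.253] pointing down, gripper open.
Joint ranges: [-150.88, 150.88], [-54.13, 125.18], [17.81, 147.31], [-75.09, 255.09], [0, 152.58], [-146.25, 146.25]. Speed limits (degrees/s): [147.25, 147.25, 180, 180, 180, 180].

### API

Orientations are given as [roll, pitch, yaw] about the fixed x, y, z axes, in that order (R = Rz(yaw) Ry(pitch) Rx(roll)).
In Python, from rig import * gives the robot as it stands.
- The arm moves only by the tool apply_moves, never from a script. Its argument "motion" is a list of rows, each a list of 5 numbers: the shift along the world's x, y, z scaled (see below), then the turn about the world's z scaled (see below), then the opening, from 0 (shut) to 1 (fully open). In form: [[x, y, z, turn, gripper], ...]. A call has 1 to 8 rows; each row shifts and turns the commanded pose from where the row before left it; what a row does not reach is not made up. The controller multiplies each number of a shift by 250 mm and each number of a turn by 180 degrees. A row lasts 1/12 s, in which the tool goes at most 41.7 mm and 7.16 degrees, less where a joint would pass 70% of its speed; a pose out of reach is approached as far as the arm can. A call with a number of a shift or a turn outside -1 to 1 is refused whole. A call with a gripper value outside its range is refused whole. The fingers move at their own pace and stop on an object; the grip force is fixed at half the most. Time passes only in rows, so rows that do not move let the fingers close. It gives the time, the measured TCP pose, the force, the opening and the grip force at its end, in the units of the state.
- observe(): the state, without advancing time (a new reading comes with each control period).
- get_image(name): name is "side" or "top" or "wrist"; returns a dict with "frame" (420x560x3 uint8, blue, green, red), "mtx" (3x3 intrinsics, pixels), "dist" ([k1, k2, p1, p2, k3] as OpenCV has them; the pictures are not rectified), "T" (4x4, takes a point from camera to world coordinates); the wrist camera has in their place "mount" (4x4, takes a point from camera to tool coordinates, whose origin is the TCP and whose axes are the flange's). Camera axes: x right, y down, z forward; pixel columns grow to the right and rows downward; lengths in m; the calibration is good to about 2 mm. A picture is of the moment at which its call begins: read the wrist's pose just before it. There is no depth.
- finish_job(): hands the job in; it is judged then, once.
The state is a dict: "t": time; "joints": joint angles; "joint_velocities": joint speeds; "tau": joint torques, N m; "tool_pos": TCP position; "tcp_rot": TCP orientation; "contact_force": force on the tool from outside, world axes, zero at the start; "moment": the same for the moment, N m; "opening": finger opening in m; "gripper_force": force on a finger pad.
Only numpy, scipy, OpenCV 4.12 (cv2) and the standard library are available. Lean on these libraries where they do the work, as an engineer would, in place of code of your own. Each camera call takes 0.05 s, during which the arm holds its last target. There are 200 camera calls.

### The job

Fix the chopping board for chopping: take the crank knob of the screw clamp that reaches over the board and turn it clockwise (seen from above) until the pad meets the board, then snug it with about a quarter turn more, not hard, and let go. Leave the other clamp's crank as it is and do not shift the board.

Things in the scene. Friction and masses are not known exactly. Their poses are not given: they have to be found in the camera images.
- board: Beech chopping board, 260 x 340 x 22 mm (x, y, z), 1.4 kg, loose, flat on the worktop. Origin: centre of its underside; its top is 22 mm higher. A pan, a small lid, a salt box and a spatula on it all stay below 110 mm above the worktop. The clamp's dark post, fixed to the worktop, stands just off its edge on the robot's side.
- crank (a joint): Turn of the crank of the clamp over the board, rad; grows clockwise from above; starts at -1.2 to 0.9, stops at -1.6 and 8. Each rad sinks screw, crank and knob by 3 mm. Self-locking: it stays where it is left. Turning takes about 0.16 N m (3 N at the knob), plus 0.045 N m per rad once the pad presses.
- crank_knob (a point): Middle (height and axis) of that clamp's wooden knob: upright, round, 24 mm in diameter, 42 mm high, about 160 mm above the worktop, spinning freely on the outer end of a flat steel crank, 55 mm from the vertical screw axis. Nothing else near stands higher than the crank, just under it. It can be held from above all the way round without turning the hand.
- clamp_pad: Rubber pad, 32 mm in diameter, at the foot of that clamp's screw. Origin: centre of its underside, on the vertical screw axis, the crank's centre. Starts 3 to 9.5 mm above the board and sinks with the screw, not turning. Sprung: once on the board it stays there while the screw goes on down, pressing 5 N per mm or 15 N per rad of crank (a quarter turn: 24 N), for 10 mm, then solid.
- spare_crank_knob (a point): Middle of the crank knob of the other clamp, the same in every way but with only bare worktop under its pad.
Not all that is in view belongs to the job. What is shaped like the part that bears crank but green or pink is not meant.

How it is judged:
By the outcome, as a careful person would: the job done as asked, in the order asked, and still so for the second after the job is handed in, with the robot touching nothing.
It also fails if it takes over 45 s, if anything falls off the work surface, if the arm or the gripper's body presses on something with over 40 N, if the wrist force passes 120 N, or if a joint passes its speed limit or range.

## Working session

There is one attempt and no reset: what is moved stays moved. The work goes in short steps, Python scripts to look and compute and a tool call to move; the robot and the scene stay as the last step left them, time stands still between calls to the robot, and variables do not carry over. Pictures are saved under pics/ and viewed, at most 10 in all, crops included, and the job is handed in when it is done.

Besides the shell and the picture viewer there is one more tool, called after ">>>" in YAML: its name, and indented under it one key for each argument. apply_moves: Moves the arm, as the interface text tells. Its arguments: {"type":"object","properties":{"motion":{"type":"array","items":{"type":"array","items":{"type":"number","minimum":-1,"maximum":1}}}},"required":["motion"]}

```bash
mkdir -p pics; python3 - <<'E'
from rig import *
import cv2
o=observe();print(o)
for n in("side","top","wrist"):
    d=get_image(n);cv2.imwrite(f"pics/{n}0.png",d["frame"])
    print(n,d["mtx"].tolist(),d["dist"],d.get("T",d.get("mount")))
E
```

```text
{'t': 0.0, 'joints': array([ 6.77866489e+01,  1.51678584e+01,  9.19817151e+01,  6.20961152e-04,
        7.29779629e+01, -2.11346550e+00]), 'joint_velocities': array([-0.03327769,  0.04810444,  0.0607589 ,  0.00755153, -0.02302022,
       -0.10139421]), 'tau': array([ 4.14496299e-04, -5.02108777e+01, -3.56873667e+01,  7.29077007e-02,
        2.92533101e-02, -1.76557260e-04]), 'tool_pos': array([0.2316984 , 0.63325375, 0.25139893]), 'tcp_rot': array([-1.79872572e+02, -5.29630196e-03,  1.59899926e+02]), 'contact_force': array([ 0.26354648, -0.18716115, -0.35721232]), 'moment': array([-0.01365217,  0.00233703, -0.00703981]), 'gripper_force': 0.0, 'opening': 0.08790932053031061}
side [[391.6268983122844, 0.0, 284.8528003111444], [0.0, 391.6268983122844, 211.37037431736775], [0.0, 0.0, 1.0]] [-0.07624633  0.          0.          0.          0.        ] [[ 0.84769688 -0.35899346  0.39055562  0.11835002]
 [-0.53043602 -0.5640378   0.63284989 -0.42547903]
 [-0.00690084 -0.74362965 -0.66855615  0.68971477]
 [ 0.          0.          0.          1.        ]]
top [[437.5923105485744, 0.0, 281.8026923400755], [0.0, 437.5923105485744, 210.0036473657414], [0.0, 0.0, 1.0]] [0.02514061 0.         0.         0.         0.        ] [[-0.02034055 -0.98738672  0.15701508  0.26615793]
 [-0.99978948  0.01966478 -0.00585626  0.11459811]
 [ 0.00269472 -0.15710115 -0.98757884  1.3492986 ]
 [ 0.          0.          0.          1.        ]]
wrist [[329.7508187016037, 0.0, 276.6444132959052], [0.0, 329.7508187016037, 210.9971645061605], [0.0, 0.0, 1.0]] [-0.04652569  0.          0.          0.          0.        ] [[ 5.95921166e-04 -9.46758103e-01 -3.21945242e-01  8.57767192e-02]
 [ 9.99999821e-01  5.80551598e-04  1.43748452e-04  1.08859814e-05]
 [ 5.08108133e-05 -3.21945270e-01  9.46758280e-01 -1.31265954e-01]
 [ 0.00000000e+00  0.00000000e+00  0.00000000e+00  1.00000000e+00]]
```

View pics/side0.png

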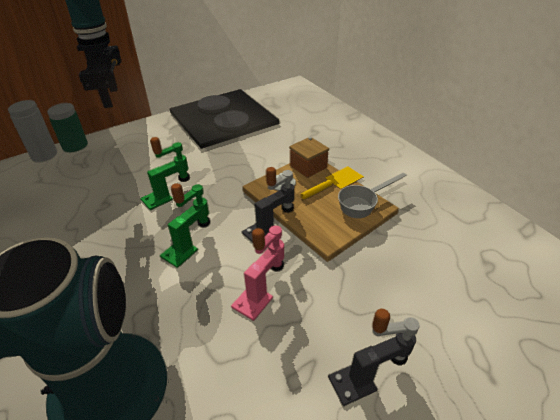

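View pics/top0.png

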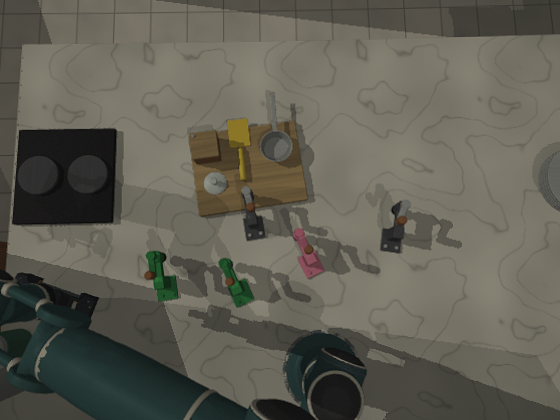

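The side view shows the black clamp over the board with its knob near (271,176). In the top view that knob is near (250,206). The spare black clamp is at (400,225) top; green and pink are decoys. I'll mask the knobs and triangulate.

```bash
cat > h.py <<'E'
from rig import *
import cv2, numpy as np
def ray(d,uv,T=None):
    T=d["T"] if T is None else T
    p=cv2.undistortPoints(np.array([[uv]],float),d["mtx"],d["dist"])[0,0]
    return T[:3,3],T[:3,:3]@np.array([p[0],p[1],1])
def plane(d,uv,z,T=None):
    c,r=ray(d,uv,T);return c+r*(z-c[2])/r[2]
def tri(a,b):
    (c1,r1),(c2,r2)=a,b
    s=np.linalg.lstsq(np.c_[r1,-r2],c2-c1,rcond=None)[0]
    p,q=c1+s[0]*r1,c2+s[1]*r2
    return (p+q)/2,np.linalg.norm(p-q)
def blobs(f,lo,hi,amin=15):
    m=cv2.inRange(cv2.cvtColor(f,cv2.COLOR_BGR2HSV),lo,hi)
    n,_,s,c=cv2.connectedComponentsWithStats(m)
    return [(c[i].round(1).tolist(),s[i].tolist()) for i in range(1,n) if s[i,4]>=amin]
E
python3 - <<'E'
from h import *
S=get_image("side");P=get_image("top")
for n,d,(x,y,w,h) in(("side",S,(235,150,80,100)),("top",P,(210,160,80,100))):
    sub=d["frame"][y:y+h,x:x+w]
    print(n,[((c[0]+x,c[1]+y),s[2:]) for c,s in blobs(sub,(3,140,60),(13,255,230))])
a=cv2.resize(S["frame"][150:250,235:315],(400,500),interpolation=2)
b=cv2.resize(P["frame"][160:260,210:290],(400,500),interpolation=2)
cv2.imwrite("pics/z.png",np.hstack([a,b]))
E
```

```text
side [((302.0, 164.1), [24, 27, 330]), ((270.4, 174.8), [10, 18, 110]), ((257.6, 237.2), [12, 22, 168])]
top [((249.9, 206.4), [7, 8, 42])]
```

View pics/z.png

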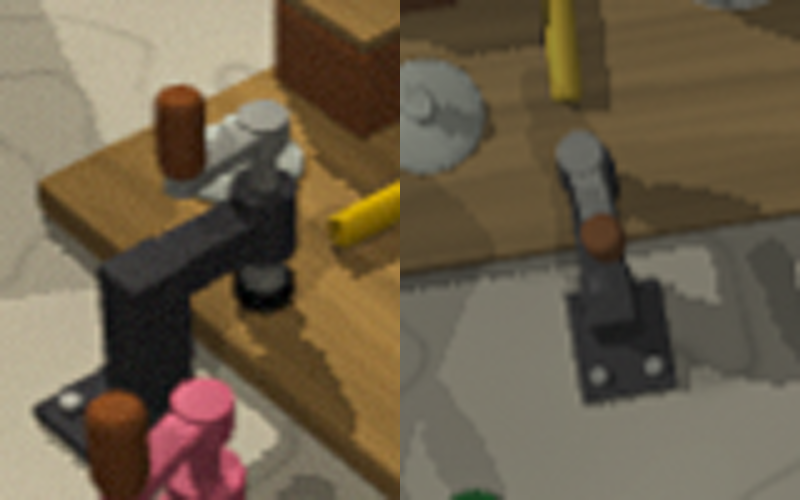

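The zoom shows the knob on the robot side of the hub, with hub top at side (287.6,173) and top (246,189.6). The pad sits visibly above the board.

```bash
python3 - <<'E'
from h import *
S=get_image("side");P=get_image("top")
k,e=tri(ray(S,(270.7,174.8)),ray(P,(250.1,206.6)));print("knob",k,e)
h,e2=tri(ray(S,(287.6,173)),ray(P,(246,189.6)));print("hub",h,e2)
print("knob@.165",plane(P,(250.1,206.6),.172)," hub",plane(P,(246,189.6),h[2]))
v=k-h;print(np.hypot(*v[:2]),np.degrees(np.arctan2(v[1],v[0])))
print("padbot",plane(S,(287.8,210),.027))
print([plane(P,u,.022)[:2].round(3).tolist() for u in((200,216),(307,200),(299,121),(190,132))])
E
```

```text
knob [0.46540083 0.19475929 0.16255788] 0.0013838225846091443
hub [0.51832834 0.20747885 0.13868092] 0.0012729811537743995
knob@.165 [0.46445334 0.1938529  0.172     ]  hub [0.5189155  0.20721364 0.13868092]
0.05443444827101345 -166.4869119012997
padbot [0.51457349 0.20223534 0.027     ]
[[0.464, 0.357], [0.507, 0.028], [0.762, 0.046], [0.732, 0.391]]
```

>>> apply_moves:
  motion:
    - [0.058,-0.11,0,0,1]
    - [0.058,-0.11,0,0,1]
    - [0.058,-0.11,0,0,1]
    - [0.058,-0.11,0,0,1]
    - [0.058,-0.11,0,0,1]
    - [0.058,-0.11,0,0,1]
    - [0.058,-0.11,0,0,1]
    - [0.058,-0.11,0,0,1]

```text
t: 1.02
tool_pos: [0.3484, 0.4125, 0.2529]
tcp_rot: [180.0, 0.0, 159.9]
contact_force: [-0.2, -0.3, -0.3]
opening: 0.0884
gripper_force: 0.0
```

>>> apply_moves:
  motion:
    - [0.058,-0.11,0,0,1]
    - [0.058,-0.11,0,0,1]
    - [0.058,-0.11,0,0,1]
    - [0.058,-0.11,0,0,1]
    - [0.058,-0.11,0,0,1]
    - [0.058,-0.11,0,0,1]
    - [0.058,-0.11,0,0,1]
    - [0,0,0,0,1]

```text
t: 1.68
tool_pos: [0.4514, 0.2175, 0.253]
tcp_rot: [-179.9, 0.1, 159.7]
contact_force: [0.4, 0.7, -0.0]
opening: 0.0883
gripper_force: 0.0
```

```bash
cat >> h.py <<'E'
from scipy.spatial.transform import Rotation as Ro
def Tw(o,d):
    T=np.eye(4);T[:3,:3]=Ro.from_euler("xyz",o["tcp_rot"],degrees=True).as_matrix();T[:3,3]=o["tool_pos"]
    return T@d["mount"]
E
python3 - <<'E'
from h import *
get_image("wrist");o=observe();d=get_image("wrist");T=Tw(o,d)
print(o["t"],o["tool_pos"],o["tcp_rot"],o["joints"],o["contact_force"])
cv2.imwrite("pics/w1.png",d["frame"])
for c,s in blobs(d["frame"],(3,140,50),(14,255,230),150): print(c,s,plane(d,c,.165,T))
c=(T@np.eye(4))[:3,3];R=T[:3,:3]
for p in([.4645,.194,.184],[.5185,.2075,.139]):
    print(cv2.projectPoints(np.array([p]),cv2.Rodrigues(R.T)[0],-R.T@c,d["mtx"],d["dist"])[0].ravel())
E
```

```text
1.7333 [0.45046084 0.21937349 0.25292881] [1.79995729e+02 3.29729074e-02 1.59652395e+02] [ 2.31301689e+01 -3.96619021e+00  1.12721142e+02 -2.06901552e-02
  7.12181842e+01 -4.65155700e+01] [-0.0967376   0.76613083  0.41808526]
[9.3, 169.5] [0, 154, 24, 33, 578] [0.3468264  0.05949685 0.165     ]
[252.6, 249.7] [235, 226, 33, 46, 1080] [0.46194051 0.19640788 0.165     ]
[438.2, 285.2] [413, 268, 51, 36, 833] [0.54003798 0.31926187 0.165     ]
[248.79231691 266.08689591]
[291.16565991 288.65790921]
```

View pics/w1.png

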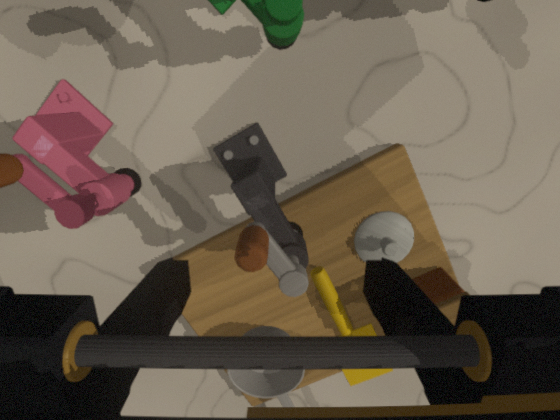

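The wrist view shows the knob at (252,250) between the fingers and the hub at (293,281). This agrees with the triangulation to about 4 mm. Next I move over the knob and go down.

>>> apply_moves:
  motion:
    - [0.029,-0.053,0,0,1]
    - [0.029,-0.053,0,0,1]
    - [0,0,-0.089,0,1]
    - [0,0,-0.089,0,1]
    - [0,0,-0.089,0,1]
    - [0,0,-0.089,0,1]
    - [0,0,0,0,1]

```text
t: 2.37
tool_pos: [0.4601, 0.195, 0.1591]
tcp_rot: [-179.7, -0.4, 160.0]
contact_force: [-1.1, -0.6, -0.4]
opening: 0.0884
gripper_force: 0.0
```

>>> apply_moves:
  motion:
    - [0,0,0,0,0]
    - [0,0,0,0,0]
    - [0,0,0,0,0]
    - [0,0,0,0,0]
    - [0,0,0,0,0]
    - [0,0,0,0,0]
    - [0,0,0,0,0]

```text
t: 2.95
tool_pos: [0.4642, 0.195, 0.1643]
tcp_rot: [180.0, 0.0, 159.9]
contact_force: [1.1, -0.4, 0.1]
opening: 0.0437
gripper_force: 0.0
```

>>> apply_moves:
  motion:
    - [0,0,0,0,0]
    - [0,0,0,0,0]
    - [0,0,0,0,0]
    - [0,0,0,0,0]
    - [0,0,0,0,0]
    - [0,0,0,0,0]
    - [0,0,0,0,0]

```text
t: 3.53
tool_pos: [0.464, 0.1949, 0.1637]
tcp_rot: [-180.0, -0.0, 159.9]
contact_force: [-0.3, -0.6, -0.6]
opening: 0.0234
gripper_force: 30.0
```

```bash
python3 - <<'E'
from h import *
for i in range(4):
    d=get_image("side");o=observe();print(o["tool_pos"],o["contact_force"],o["moment"],o["opening"],o["gripper_force"])
get_image
cv2.imwrite("pics/g.png",np.vstack([cv2.resize(d["frame"][150:250,235:335],(500,500),interpolation=2)]))
w=get_image("wrist")["frame"];cv2.imwrite("pics/gw.png",w)
a=cv2.imread("pics/g.png");cv2.imwrite("pics/g2.png",np.hstack([cv2.resize(a,(400,400)),cv2.resize(w[150:420,100:460],(400,400))]))
# circle: clockwise shifts in 15deg from phi0
c=np.array([.5185,.2075]);k=np.array([.464,.195])
phi=np.arctan2(*(k-c)[::-1]);print(np.degrees(phi)%360)
E
```

```text
[0.46396412 0.19488993 0.16367596] [-0.47199627  0.52079918 -0.68141325] [-0.02615763 -0.02814458  0.00993629] 0.023103262259454218 30.000018670689315
[0.46397292 0.19487961 0.16367369] [-0.00941578 -0.54258915 -1.03872099] [ 0.01443082 -0.01287369 -0.03295686] 0.023087999685797778 29.999992630037013
[0.4639724  0.19489494 0.1636761 ] [ 0.34950363 -0.29015922  0.24074513] [ 0.00396875  0.02968008 -0.03391563] 0.02303559175200357 29.999831811874174
[0.46397689 0.19488039 0.16369347] [ 0.71900176 -0.06074189 -0.11026134] [ 0.03891679  0.03089306 -0.00868397] 0.02318001717782799 29.999949996272335
192.91781284393394
```

View pics/g2.png

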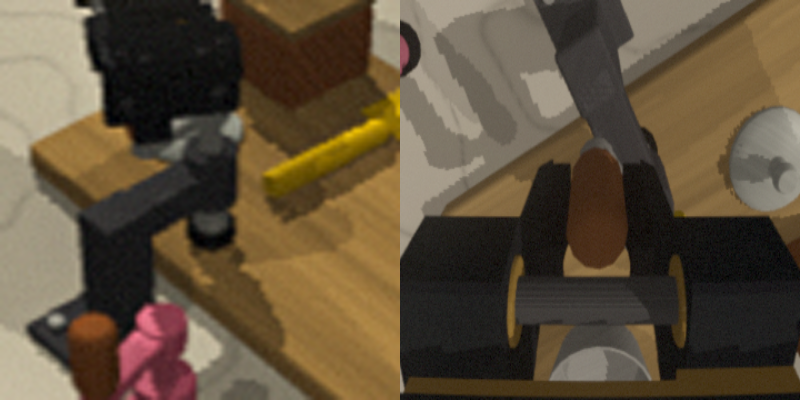

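The knob is gripped (opening 23 mm, 30 N) and the pad is still visible in the side view. I'll compute the arc rows (15° each, clockwise).

```bash
python3 - <<'E'
import numpy as np
f=np.radians(193-15*np.arange(0,25))
p=.055*np.c_[np.cos(f),np.sin(f)]/.25
for i,r in enumerate(np.diff(p,axis=0).round(3)): print(i*15+15,r.tolist())
E
```

```text
15 [-0.006, 0.057]
30 [0.009, 0.057]
45 [0.024, 0.052]
60 [0.037, 0.044]
75 [0.047, 0.033]
90 [0.054, 0.02]
105 [0.057, 0.006]
120 [0.057, -0.009]
135 [0.052, -0.024]
150 [0.044, -0.037]
165 [0.033, -0.047]
180 [0.02, -0.054]
195 [0.006, -0.057]
210 [-0.009, -0.057]
225 [-0.024, -0.052]
240 [-0.037, -0.044]
255 [-0.047, -0.033]
270 [-0.054, -0.02]
285 [-0.057, -0.006]
300 [-0.057, 0.009]
315 [-0.052, 0.024]
330 [-0.044, 0.037]
345 [-0.033, 0.047]
360 [-0.02, 0.054]
```

>>> apply_moves:
  motion:
    - [-0.003,0.028,-0.0015,0,0]
    - [-0.003,0.029,-0.0016,0,0]
    - [0.004,0.028,-0.0015,0,0]
    - [0.005,0.029,-0.0016,0,0]

```text
t: 4.12
tool_pos: [0.4641, 0.2241, 0.1621]
tcp_rot: [-180.0, -0.1, 159.9]
contact_force: [-2.5, -1.9, 2.4]
opening: 0.0233
gripper_force: 30.0
```

```bash
cat >> h.py <<'E'
def stat(n=4,c=(.5185,.2075),show=None):
    L=[]
    for i in range(n):
        d=get_image("side");L.append(observe())
    F=np.mean([o["contact_force"] for o in L],0);p=np.mean([o["tool_pos"] for o in L],0)
    r=p[:2]-c;R=np.hypot(*r);u=r/R;t=np.array([u[1],-u[0]])
    print("t",L[-1]["t"],"p",p.round(4),"turned",round(193-np.degrees(np.arctan2(r[1],r[0]))%360,1),"R",R.round(4),
      "Frad %.2f Ftan %.2f Fz %.2f"%(F[:2]@u,F[:2]@t,F[2]),"open",L[-1]["opening"])
    if show: cv2.imwrite(show,d["frame"])
    return d
E
python3 -c "
from h import *
stat()"
```

```text
t 4.3167 p [0.4646 0.2248 0.1621] turned 30.8 R 0.0566 Frad 2.67 Ftan -0.84 Fz 2.84 open 0.022948598705793473
```

>>> apply_moves:
  motion:
    - [0.012,0.026,-0.0012,0,0]
    - [0.012,0.026,-0.0012,0,0]
    - [0.018,0.022,-0.0015,0,0]
    - [0.019,0.022,-0.0016,0,0]

```text
t: 4.65
tool_pos: [0.4792, 0.2483, 0.1608]
tcp_rot: [180.0, -0.1, 159.9]
contact_force: [-5.2, 1.1, 4.2]
opening: 0.0232
gripper_force: 30.0
```

```bash
python3 -c "
from h import *
stat()"
```

```text
t 4.85 p [0.48   0.2488 0.1608] turned 60.0 R 0.0564 Frad 4.90 Ftan -1.10 Fz 3.05 open 0.023333889491583968
```

Radial force shows the centre is about 1.5 mm off. I'll refit it as (0.5171, 0.2081) and recompute the increments.

```bash
sed -i 's/c=(.5185,.2075)/c=(.5171,.2081)/' h.py; python3 - <<'E'
import numpy as np
f=np.radians(132.3-15*np.arange(1,20))
p=np.array([.5171,.2081])+.055*np.c_[np.cos(f),np.sin(f)]
p=np.vstack([[.480,.2475],p])/.25
for i,r in enumerate(np.diff(p,axis=0).round(3)): print(75+i*15,r.tolist())
E
```

```text
75 [0.047, 0.038]
90 [0.054, 0.019]
105 [0.057, 0.005]
120 [0.057, -0.01]
135 [0.052, -0.024]
150 [0.044, -0.037]
165 [0.033, -0.047]
180 [0.019, -0.054]
195 [0.005, -0.057]
210 [-0.01, -0.057]
225 [-0.024, -0.052]
240 [-0.037, -0.044]
255 [-0.047, -0.033]
270 [-0.054, -0.019]
285 [-0.057, -0.005]
300 [-0.057, 0.01]
315 [-0.052, 0.024]
330 [-0.044, 0.037]
345 [-0.033, 0.047]
```

>>> apply_moves:
  motion:
    - [0.023,0.019,0,0,0]
    - [0.024,0.019,-0.001,0,0]
    - [0.027,0.01,-0.001,0,0]
    - [0.027,0.009,-0.0015,0,0]

```text
t: 5.18
tool_pos: [0.5049, 0.2623, 0.1594]
tcp_rot: [180.0, -0.1, 159.9]
contact_force: [-4.0, 3.3, 0.8]
opening: 0.0235
gripper_force: 30.0
```

```bash
python3 -c "
from h import *
stat()"
```

```text
t 5.3833 p [0.5058 0.2623 0.1594] turned 91.2 R 0.0554 Frad 4.24 Ftan -0.70 Fz -1.55 open 0.02332378796005597
```

>>> apply_moves:
  motion:
    - [0.029,0.003,-0.0015,0,0]
    - [0.028,0.002,-0.0015,0,0]
    - [0.028,-0.005,-0.0015,0,0]
    - [0.029,-0.005,-0.0015,0,0]

```text
t: 5.72
tool_pos: [0.5335, 0.261, 0.158]
tcp_rot: [179.9, -0.0, 159.9]
contact_force: [-2.4, 4.0, -3.5]
opening: 0.023
gripper_force: 30.0
```

```bash
python3 -c "
from h import *
d=stat(show='pics/s120.png')
cv2.imwrite('pics/c120.png',cv2.resize(d['frame'][150:240,250:330],(640,600) and (533,600),interpolation=2))"
```

```text
t 5.9167 p [0.5343 0.2606 0.158 ] turned 121.1 R 0.0552 Frad 4.13 Ftan -1.30 Fz -3.32 open 0.023363401058259393
```

View pics/c120.png

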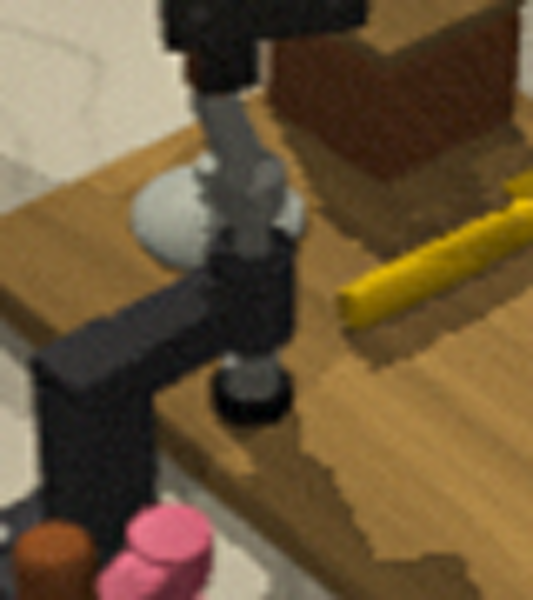

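The crop shows the pad (black ring, image about (288,210)) lower than before, with the gripper still on the knob. I'll quantify pad drop by profile edge and continue.

```bash
cat >> h.py <<'E'
def edge(f):
    g=cv2.cvtColor(f,cv2.COLOR_BGR2GRAY).astype(float)[200:222,284:292].mean(1)
    i=8+np.argmin(g[8:14]);lo=g[i];hi=g[i+1:].max();m=(lo+55)/2
    # upper (screw->pad) and lower (pad->board) half crossings
    j=next(k for k in range(i,21) if g[k+1]>m);b=200+j+(m-g[j])/(g[j+1]-g[j])
    return round(b,2),g.round(0).astype(int).tolist()
def pj(d,p):
    R=d["T"][:3,:3];c=d["T"][:3,3]
    return cv2.projectPoints(np.array([p],float),cv2.Rodrigues(R.T)[0],-R.T@c,d["mtx"],d["dist"])[0].ravel()
E
python3 - <<'E'
from h import *
for n in("side0","s120"): print(edge(cv2.imread(f"pics/{n}.png")))
d=get_image("side")
for z in(.022,.025,.028,.031): print(z,pj(d,[.5171,.2081,z]),pj(d,[.5171-.008,.2081-.0135,z]))
E
```

```text
(np.float64(211.59), [24, 24, 29, 46, 61, 62, 61, 52, 24, 9, 7, 14, 42, 70, 73, 74, 76, 80, 80, 92, 93, 77])
(np.float64(213.17), [23, 24, 31, 58, 76, 67, 60, 60, 59, 47, 14, 6, 6, 24, 59, 68, 80, 87, 94, 94, 95, 79])
0.022 [287.41149264 209.81704682] [287.59142992 213.9410137 ]
0.025 [287.40851574 208.94122114] [287.58879226 213.06322063]
0.028 [287.40552493 208.0618846 ] [287.58614176 212.18185765]
0.031 [287.40252014 207.17901809] [287.58347835 211.296905  ]
```

>>> apply_moves:
  motion:
    - [0.026,-0.012,-0.0025,0,0]
    - [0.026,-0.012,-0.0025,0,0]

```text
t: 6.13
tool_pos: [0.5463, 0.2551, 0.1572]
tcp_rot: [179.9, -0.0, 159.9]
contact_force: [-1.8, 5.4, -2.6]
opening: 0.0231
gripper_force: 30.0
```

```bash
python3 -c "
from h import *
print(edge(stat()['frame'])[0])"
```

```text
t 6.3333 p [0.5471 0.2544 0.1572] turned 135.9 R 0.0552 Frad 4.10 Ftan -2.09 Fz -3.79 open 0.023182302446146018
213.21
```

>>> apply_moves:
  motion:
    - [0.022,-0.018,-0.002,0,0]
    - [0.022,-0.019,-0.002,0,0]

```text
t: 6.5
tool_pos: [0.5574, 0.2458, 0.1564]
tcp_rot: [179.9, -0.0, 159.9]
contact_force: [-0.9, 5.7, -2.9]
opening: 0.0234
gripper_force: 30.0
```

```bash
python3 -c "
from h import *
print(edge(stat()['frame'])[0])"
```

```text
t 6.7 p [0.5581 0.2449 0.1563] turned 151.1 R 0.0551 Frad 3.59 Ftan -1.73 Fz -3.20 open 0.023172792612201152
213.28
```

```bash
cat >> h.py <<'E'
def up(f):
    g=cv2.cvtColor(f,cv2.COLOR_BGR2GRAY).astype(float)[200:222,284:292].mean(1)
    i=8+np.argmin(g[8:14]);j=next(k for k in range(i,0,-1) if g[k-1]>33)
    return round(200+j-(33-g[j])/(g[j-1]-g[j]),2)
E
python3 - <<'E'
from h import *
for n in("side0","s120"): print(n,up(cv2.imread(f"pics/{n}.png")))
d=[get_image("side")["frame"] for i in range(4)]
cv2.imwrite("pics/s151.png",np.mean(d,0).astype(np.uint8))
print([up(x) for x in d],[edge(x)[0] for x in d]);print(edge(d[0])[1])
E
```

```text
side0 207.68
s120 209.43
[np.float64(209.43), np.float64(209.42), np.float64(209.43), np.float64(209.42)] [np.float64(213.23), np.float64(213.25), np.float64(213.27), np.float64(213.21)]
[22, 24, 30, 59, 77, 67, 60, 60, 58, 47, 14, 5, 7, 23, 55, 70, 82, 88, 93, 95, 96, 78]
```

>>> apply_moves:
  motion:
    - [0.016,-0.023,-0.003,0,0]
    - [0.017,-0.024,-0.003,0,0]

```text
t: 7.07
tool_pos: [0.566, 0.2341, 0.1553]
tcp_rot: [179.9, 0.0, 159.9]
contact_force: [-0.2, 5.2, -0.5]
opening: 0.0235
gripper_force: 30.0
```

```bash
python3 -c "
from h import *
stat();d=[get_image('side')['frame'] for i in range(4)]
print([up(x) for x in d],[edge(x)[0] for x in d]);print(edge(d[0])[1])"
```

```text
t 7.2667 p [0.5664 0.2331 0.1552] turned 166.1 R 0.0553 Frad 2.12 Ftan -2.10 Fz -0.06 open 0.023576123699412043
[np.float64(209.46), np.float64(209.44), np.float64(209.43), np.float64(209.41)] [np.float64(213.34), np.float64(213.3), np.float64(213.32), np.float64(213.27)]
[22, 22, 33, 58, 78, 67, 62, 59, 59, 47, 16, 6, 6, 19, 52, 68, 76, 88, 94, 94, 94, 78]
```

The pad's upper edge has stayed at row 209.43 since 121°, having moved 1.75 px (about 6 mm), so contact came at about 113°. A quarter turn more ends at about 205°.

>>> apply_moves:
  motion:
    - [0.01,-0.027,-0.0015,0,0]
    - [0.009,-0.027,-0.0015,0,0]
    - [0.003,-0.029,-0.0015,0,0]
    - [0.002,-0.028,-0.0015,0,0]
    - [-0.002,-0.019,-0.001,0,0]
    - [-0.003,-0.019,-0.001,0,0]

```text
t: 7.97
tool_pos: [0.5707, 0.1954, 0.1528]
tcp_rot: [180.0, -0.0, 159.9]
contact_force: [-0.5, 3.7, 2.9]
opening: 0.0232
gripper_force: 30.0
```

```bash
python3 -c "
from h import *
d=stat();print(up(d['frame']),edge(d['frame'])[0])"
```

```text
t 8.1667 p [0.5705 0.1951 0.1528] turned -153.3 R 0.055 Frad -0.27 Ftan -1.51 Fz 3.95 open 0.022966375011494438
209.41 213.35
```

>>> apply_moves:
  motion:
    - [0,0,0,0,0.8]
    - [0,0,0,0,0.8]
    - [0,0,0,0,0.8]
    - [0,0,0,0,0.8]
    - [0,0,0,0,0.8]
    - [0,0,0,0,0.8]
    - [0,0,0,0,0.8]
    - [0,0,0,0,0.8]

```text
t: 8.83
tool_pos: [0.5706, 0.1961, 0.1526]
tcp_rot: [-180.0, -0.0, 159.9]
contact_force: [0.3, 0.0, -0.5]
opening: 0.0706
gripper_force: 0.0
```

>>> apply_moves:
  motion:
    - [0,0,0.04,0,0.8]
    - [0,0,0.08,0,0.8]
    - [0,0,0.1,0,0.8]
    - [0,0,0.1,0,0.8]
    - [0,0,0.1,0,0.8]
    - [0,0,0.05,0,0.8]
    - [0,0,0,0,0.8]

```text
t: 9.42
tool_pos: [0.5729, 0.1968, 0.2752]
tcp_rot: [179.7, 0.4, 159.9]
contact_force: [0.8, -0.2, 0.8]
opening: 0.0705
gripper_force: 0.0
```

```bash
python3 - <<'E'
from h import *
o=observe();print(o["tool_pos"],o["contact_force"],o["opening"])
d=get_image("side")["frame"];P=get_image("top")["frame"];print(up(d))
w=get_image("wrist")["frame"]
cv2.imwrite("pics/end.png",np.hstack([cv2.resize(d[140:250,235:345],(400,400),interpolation=2),cv2.resize(w,(400,400))]))
E
```

```text
[0.5728699  0.1967721  0.27516246] [ 0.75021171 -0.21905189  0.80096174] 0.07054558597590577
209.42
```

View pics/end.png

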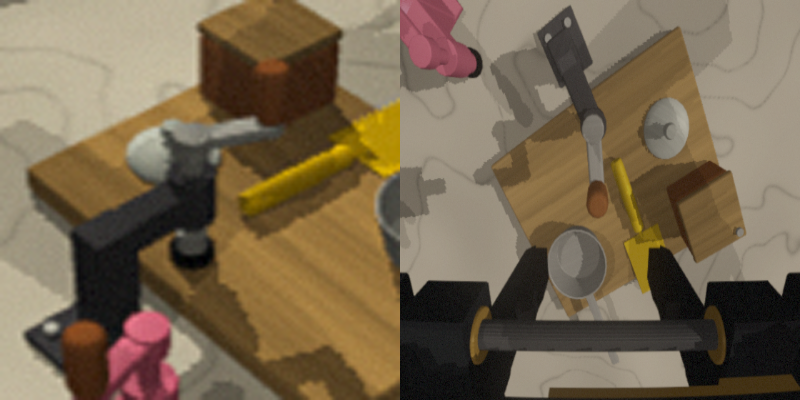

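The final view shows the crank turned to the far side, the pad down on the board, the board in place and the gripper clear of everything.

```bash
python3 -c "
from rig import *
print(finish_job())"
```

```text
the job is handed in; nothing more can be done
None
```

The clamp over the board is snugged: I turned its crank clockwise about 207°, roughly 93° past the estimated pad contact (±20°), released it and handed the job in at about 9.5 s; the board looked unmoved in the final view, and the arm went nowhere near the spare clamp.

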